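Close up a sectional pen display and lock it with the tie rod

ROBOT

A 6-joint arm with a two-finger parallel gripper is mounted at the origin on the work surface. World frame = base frame: x ahead of the robot, y to its left, z up, the work surface at z = 0. Lengths are in m, angles in rad, forces in N, time in s.
With the tool pointing down it reaches from about 0.35 to 0.8 m from the base axis. Payload 7.3 kg.
Tool frame: the origin (TCP) lies between the finger pads; the fingertips stand 25 mm ahead of it and the grasp point (between the pads) lies 6 mm ahead of it (r.tip_extent is the distance from the TCP to the fingertips, in m); z points along the fingers, y is the line along which they close (so a half turn about z gives the same grasp; the last joint's range is limited). The gripper opens to 85 mm and grips with 20 to 120 N. Pads are 22 mm wide; open, the fingers measure 114 mm over their backs; the gripper's body (76 mm by 85 mm) begins 54 mm behind the grasp point. The pads swing forward as they close: fully open they stand 13 mm farther back than shut.
Start: joints at [1.023, 0.342, 1.524, -0, 1.275, -0.146], TCP at [0.205, 0.483, 0.256] pointing down, gripper open.
Joint ranges: [-2.53, 2.53], [-0.77, 2.02], [0.04, 2.7], [-1, 4.14], [0.28, 2.66], [-3.11, 3.11]. Speed limits (rad/s): [2.57, 2.57, 3.14, 3.14, 3.14, 3.14].

INTERFACE

Orientations are given as a unit quaternion [x, y, z, w].
In Python, from workcell import r, command_gripper, optics gives the robot as it stands. The module is installed in compiled form; this text tells all that it offers. Calls block until the motion is done:
- r.reach(position, orientation): joint-space move of the TCP to a pose.
- r.move_straight(position, orientation=None, speed=0.15, max_force=None): straight line of the TCP; orientation=None keeps the orientation; speed is the mean speed in m/s. With max_force (N) it stops when the force on the tool has changed by that much, and returns True; else False.
- r.movej(angles): joint-space move.
- command_gripper(opening, force=None): finger opening in m; force is the grip in N (None keeps the last); returns when the fingers have stopped.
- r.hold(seconds).
- r.solve_ik(position, orientation): joint angles nearest the present ones, or None.
- r.read_state(): the state.
- optics.get_image(name): name is "side" or "top"; returns (picture, depth): 400x640x3 uint8, red, green, blue; 400x640 float32, m along the optical axis (not along the pixel's ray), 0 where there is no reading.
- optics.camera_model(name): a dict with "K" (3x3 intrinsics, pixels), "R" (3x3) and "t" (3): a world point X has camera coordinates R X + t. Camera axes: x right, y down, z forward; pixel columns grow to the right and rows downward; lengths in m; the calibration is good to about 2 mm. A picture is of the moment at which its call begins. camera_model takes no time and is no camera call.
A pose or a line that the arm cannot do raises r.PlanningError and nothing moves.
- r.finish_job(): hands the job in; it is judged then, once.
The state is a dict: "time_s": time; "joint_positions": joint angles; "dq": joint speeds; "tau": joint torques, N m; "eef_pos": TCP position; "eef_rot": TCP orientation; "contact_force": force on the tool from outside, world axes, zero at the start; "torque": the same for the moment, N m; "grip_width": finger opening in m; "grip_force": force on a finger pad.
Only numpy, scipy, OpenCV 4.12 (cv2) and the standard library are available. Lean on these libraries where they do the work, as an engineer would, in place of code of your own. Each camera call takes 0.05 s, during which the arm holds its last target. There are 200 camera calls.

TASK

Close up the pen display: set every pen tray in the corner frame, back end against the back rail and eyelet to the front, butting the first flush against the frame's end rail and each further tray flush against its neighbour in any order, then close the row the same way with the loose end piece, leaving no gaps. Then push the tie rod from the open end through the eyelets of the end piece, all the trays and the frame, fully home until its handle meets the end piece's eyelet, and let go. Leave the other things on the table where they are.

Things in the scene. Friction and masses are not known exactly. Their poses are not given: they have to be found in the camera images.
- tray_red: pen tray lined in red: a dark wooden box 165 mm long (its x), 56 mm wide (its y), 28 mm high, 0.2 to 0.45 kg, filled by three strapped-in pens. Origin at the centre of its underside, z up; its back end is +x, its front end is -x. A brass ring (eyelet) stands on top of the front end. Grasp it across its width. May be absent.
- tray_red_eye (a point): centre of the eyelet of tray_red, 72.5 mm in front (-x) of the tray's origin and 40 mm above the table; the ring is upright with its hole along the tray's y, 14.5 mm clear inside, 24 mm outside, 4 mm thick
- tray_green: pen tray lined in green: a dark wooden box 165 mm long (its x), 56 mm wide (its y), 28 mm high, 0.2 to 0.45 kg, filled by three strapped-in pens. Origin at the centre of its underside, z up; its back end is +x, its front end is -x. A brass ring (eyelet) stands on top of the front end. Grasp it across its width. May be absent.
- tray_green_eye (a point): centre of the eyelet of tray_green, 72.5 mm in front (-x) of the tray's origin and 40 mm above the table; the ring is upright with its hole along the tray's y, 14.5 mm clear inside, 24 mm outside, 4 mm thick
- tray_blue: pen tray lined in blue: a dark wooden box 165 mm long (its x), 56 mm wide (its y), 28 mm high, 0.2 to 0.45 kg, filled by three strapped-in pens. Origin at the centre of its underside, z up; its back end is +x, its front end is -x. A brass ring (eyelet) stands on top of the front end. Grasp it across its width. May be absent.
- tray_blue_eye (a point): centre of the eyelet of tray_blue, 72.5 mm in front (-x) of the tray's origin and 40 mm above the table; the ring is upright with its hole along the tray's y, 14.5 mm clear inside, 24 mm outside, 4 mm thick
- frame: fixed dark wooden L frame. Origin: its inner corner on the table. Back rail (30 mm high, 14 thick): inner face at x = 0, from y = +24 to -240 mm. End rail (165 x 24 mm, 28 high): x = -165 to 0, inner face at y = 0. The pieces stand on the table in the corner, x = -165 to 0, y < 0, back ends on the back rail, their axes along the frame's, side by side towards -y, the open end
- frame_eye (a point): centre of the eyelet on the front end of the frame's end rail, at x = -155, y = +12, z = 40 mm in the frame; same ring as on the trays
- end_piece: loose end piece of the frame: dark wooden bar 165 mm long (its x), 24 mm wide (its y), 28 mm high, 0.14 kg, with an eyelet on top of its front (-x) end. Origin at the centre of its underside, z up
- end_piece_eye (a point): centre of the end piece's eyelet, 72.5 mm in front (-x) of its origin and 40 mm above the table, hole along its y; same ring as on the trays
- tie_rod: tie rod, 0.14 kg: steel, 8 mm in diameter, 215 mm long (last 6 mm tapered), with a black square handle 18 x 18 x 70 mm that cannot pass the eyelets. Origin on the axis where rod meets handle (the shoulder); x along the rod to its tip, the handle is on the -x side. Starts flat on the table, axis 9 mm up
- tie_rod_tip (a point): tip of the tie rod, 215 mm from the shoulder
- tie_rod_grip (a point): middle of the tie rod's handle, 35 mm behind the shoulder
- ink_bottle: bystander, to be left alone: ink jar, 52 mm across, 62 mm high; origin at the centre of its underside
- rinse_cup: bystander, to be left alone: clear cup, 68 mm across, 85 mm high; origin at the centre of its underside
- nib_box: bystander, to be left alone: yellow open box of nib packets, 95 x 70 x 28 mm; origin at the centre of its underside
- loupe: bystander, to be left alone: black eyeglass loupe, 38 mm across, 30 mm high; origin at the centre of its underside
- polish_jar: bystander, to be left alone: flat black jar, 42 mm across, 24 mm high; origin at the centre of its underside
- spare_pen: bystander, to be left alone: amber pen lying on the table, 128 mm long, 15 mm thick; origin at the centre of its underside
- pliers: bystander, to be left alone: small pliers with red grips, 140 mm long, 12 mm high; origin at the centre of its underside
Things that resemble listed ones, but are neither listed nor needed, are in the scene too. Leave any turquoise or white look-alike of the end_piece alone.

How it is judged:
On the way, in this order (a step that is already met when the one before it is completed fails the run):
1. the row is closed up: every tray and the end piece stand in the corner frame, against the back rail and against their neighbours (x of tray_red in the frame of frame between -0.0895 and -0.0785 m and y of tray_red in the frame of frame between -0.22 and 0 m and angle between the x axis of each of tray_red, tray_green, tray_blue, end_piece and the x axis of frame, either way round below 0.06 rad and height (world z) of each of tray_red, tray_green, tray_blue, end_piece below 0.004 m and angle between each of tray_red, tray_green, tray_blue, end_piece's own z axis and vertical below 0.04 rad and (y of tray_red in the frame of tray_green between -0.062 and -0.05 m or y of tray_red in the frame of tray_blue between -0.062 and -0.05 m or y of tray_red in the frame of frame between -0.034 and -0.022 m) and x of tray_green in the frame of frame between -0.0895 and -0.0785 m and y of tray_green in the frame of frame between -0.22 and 0 m and (y of tray_green in the frame of tray_red between -0.062 and -0.05 m or y of tray_green in the frame of tray_blue between -0.062 and -0.05 m or y of tray_green in the frame of frame between -0.034 and -0.022 m) and x of tray_blue in the frame of frame between -0.0895 and -0.0785 m and y of tray_blue in the frame of frame between -0.22 and 0 m and (y of tray_blue in the frame of tray_red between -0.062 and -0.05 m or y of tray_blue in the frame of tray_green between -0.062 and -0.05 m or y of tray_blue in the frame of frame between -0.034 and -0.022 m) and x of end_piece in the frame of frame between -0.0895 and -0.0785 m and y of end_piece in the frame of frame between -0.22 and 0 m and (y of end_piece in the frame of tray_red between -0.046 and -0.034 m or y of end_piece in the frame of tray_green between -0.046 and -0.034 m or y of end_piece in the frame of tray_blue between -0.046 and -0.034 m)), for 0.2 s.
2. the tie rod passes through every eyelet, its handle up against the end piece's eyelet (x of tray_red_eye in the frame of tie_rod between 0 and 0.211 m and y of tray_red_eye in the frame of tie_rod between -0.0065 and 0.0065 m and z of tray_red_eye in the frame of tie_rod between -0.0065 and 0.0065 m and x of tray_green_eye in the frame of tie_rod between 0 and 0.211 m and y of tray_green_eye in the frame of tie_rod between -0.0065 and 0.0065 m and z of tray_green_eye in the frame of tie_rod between -0.0065 and 0.0065 m and x of tray_blue_eye in the frame of tie_rod between 0 and 0.211 m and y of tray_blue_eye in the frame of tie_rod between -0.0065 and 0.0065 m and z of tray_blue_eye in the frame of tie_rod between -0.0065 and 0.0065 m and x of frame_eye in the frame of tie_rod between 0 and 0.211 m and y of frame_eye in the frame of tie_rod between -0.0065 and 0.0065 m and z of frame_eye in the frame of tie_rod between -0.0065 and 0.0065 m and x of end_piece_eye in the frame of tie_rod between -0.002 and 0.012 m and y of end_piece_eye in the frame of tie_rod between -0.0065 and 0.0065 m and z of end_piece_eye in the frame of tie_rod between -0.0065 and 0.0065 m), for 0.2 s.
At the end, for the whole second after the job is handed in: Trays and end piece stand in the frame, back ends within 4 mm of the back rail, square within 0.03 rad, gaps to neighbours under 3 mm; the rod passes through all eyelets (axis within 6.5 mm of each centre), its shoulder within 12 mm of the end eyelet's centre; all released and at rest (all of step 2 and x of tray_red in the frame of frame between -0.0865 and -0.0795 m and y of tray_red in the frame of frame between -0.22 and 0 m and angle between the x axis of each of tray_red, tray_green, tray_blue, end_piece and the x axis of frame, either way round below 0.03 rad and height (world z) of each of tray_red, tray_green, tray_blue, end_piece below 0.004 m and angle between each of tray_red, tray_green, tray_blue, end_piece's own z axis and vertical below 0.04 rad and (y of tray_red in the frame of tray_green between -0.059 and -0.053 m or y of tray_red in the frame of tray_blue between -0.059 and -0.053 m or y of tray_red in the frame of frame between -0.031 and -0.025 m) and x of tray_green in the frame of frame between -0.0865 and -0.0795 m and y of tray_green in the frame of frame between -0.22 and 0 m and (y of tray_green in the frame of tray_red between -0.059 and -0.053 m or y of tray_green in the frame of tray_blue between -0.059 and -0.053 m or y of tray_green in the frame of frame between -0.031 and -0.025 m) and x of tray_blue in the frame of frame between -0.0865 and -0.0795 m and y of tray_blue in the frame of frame between -0.22 and 0 m and (y of tray_blue in the frame of tray_red between -0.059 and -0.053 m or y of tray_blue in the frame of tray_green between -0.059 and -0.053 m or y of tray_blue in the frame of frame between -0.031 and -0.025 m) and x of end_piece in the frame of frame between -0.0865 and -0.0795 m and y of end_piece in the frame of frame between -0.22 and 0 m and (y of end_piece in the frame of tray_red between -0.043 and -0.037 m or y of end_piece in the frame of tray_green between -0.043 and -0.037 m or y of end_piece in the frame of tray_blue between -0.043 and -0.037 m) and linear speed of each of tray_red, tray_green, tray_blue, end_piece, tie_rod below 0.02 m/s); the robot touches nothing.
It fails at once if a bystander is shifted by more than 30 mm (distance of any of ink_bottle, rinse_cup, nib_box, loupe, polish_jar, spare_pen, pliers from where it was at the start of the episode above 0.03 m).
It fails at once if a bystander is tipped over (angle between any of ink_bottle, rinse_cup, nib_box, loupe, polish_jar, spare_pen, pliers's own z axis and vertical above 0.5 rad).
Of tray_red, tray_green, tray_blue only 2 to 3 are there at a start; the rules pass over those that are not, and their reading is None.
At some moment in a run one of tray_red, tray_green, tray_blue, end_piece may be knocked a few centimetres aside while the robot is not near it.
Once in a run the grip may slacken for a moment while it holds something.
It also fails if it takes over 210 s, if anything falls off the work surface, if the arm or the gripper's body presses on something with over 40 N, if the wrist force passes 120 N, or if a joint passes its speed limit or range.

## Working session

There is one attempt and no reset: what is moved stays moved. The work goes in short steps, each a Python script; the robot and the scene stay as the last script left them, time stands still between calls to the robot, and variables do not carry over. Pictures are saved under pics/ and viewed, at most 17 in all, crops included, and the job is handed in when it is done.

```bash
mkdir -p pics; cat > h.py <<'E'
import numpy as np, cv2
from workcell import r, command_gripper, optics
def snap(n,f=None):
    p,d=optics.get_image(n)
    if f: cv2.imwrite('pics/'+f,p[:,:,::-1])
    return p,d
def cloud(n,d):
    c=optics.camera_model(n);K,R,t=[np.array(c[k]) for k in('K','R','t')]
    v,u=np.mgrid[:d.shape[0],:d.shape[1]]
    X=np.stack([(u-K[0,2])/K[0,0]*d,(v-K[1,2])/K[1,1]*d,d],-1)
    return (X-t.ravel())@R
def ray(n,u,v,z):
    c=optics.camera_model(n);K,R,t=[np.array(c[k]) for k in('K','R','t')]
    o=-R.T@t.ravel(); w=R.T@np.linalg.solve(K,[u,v,1.])
    return o+w*(z-o[2])/w[2]
E
python3 - <<'E'
from h import *
for n in('top','side'):
    p,d=snap(n,n+'0.png'); np.savez(n+'0.npz',p=p,d=d)
    c=optics.camera_model(n);R=np.array(c['R']);print(n,np.round(-R.T@np.array(c['t']).ravel(),3),np.round(R,2).tolist(),c['K'][0][0] if not hasattr(c['K'],'shape') else c['K'][0,0])
s=r.read_state();print(s['time_s'],s['eef_rot'],r.tip_extent)
E
```

```text
top [0.454 0.05  1.688] [[-0.02, -1.0, 0.0], [-1.0, 0.02, -0.05], [0.05, -0.0, -1.0]] 487.73202243855405
side [ 0.057 -0.7    1.006] [[0.85, -0.53, 0.02], [-0.37, -0.62, -0.69], [0.38, 0.58, -0.72]] 469.8870883170447
0.1 [ 1.99550835e-01  9.79887236e-01 -6.41280101e-04 -2.39688707e-04] 0.025
```

View pics/top0.png

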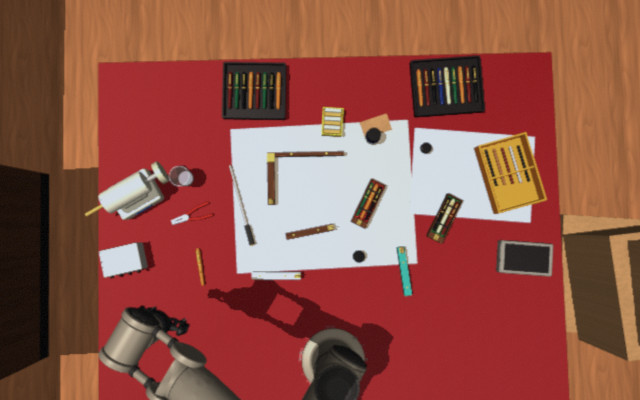

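View pics/side0.png

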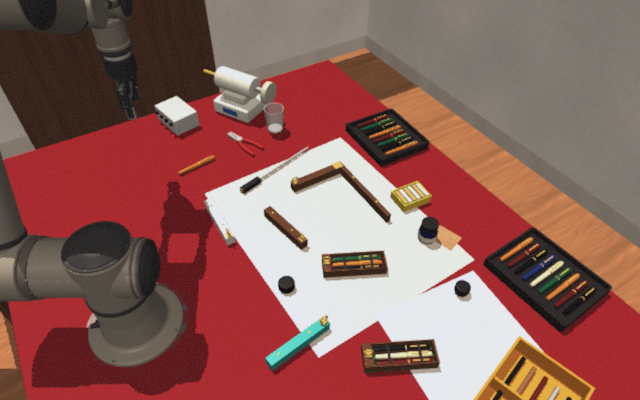

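The top view shows the frame with its corner at (272,156), the end rail running down to (270,203) and the back rail running right to (345,153). There are two trays, at (369,203) and (445,218). Three things could be the end piece: dark wood (312,231), turquoise (404,271) and white (277,275). I choose the dark wood one. The rod runs from its handle at (250,235) to its tip at (231,166). Next is one close crop to check this.

```bash
python3 - <<'E'
from h import *
a=np.load('top0.npz')['p'][140:255,222:472];b=np.load('side0.npz')['p'][150:380,235:450]
a=cv2.resize(a,None,fx=3.2,fy=3.2,interpolation=cv2.INTER_CUBIC)
cv2.imwrite('pics/c1.png',a[:,:,::-1])
b=cv2.resize(b,None,fx=2.6,fy=2.6,interpolation=cv2.INTER_CUBIC);cv2.imwrite('pics/c2.png',b[:,:,::-1])
# brown/dark masks + heights
z=np.load('top0.npz');P=cloud('top',z['d']);p=z['p']
hsv=cv2.cvtColor(p,cv2.COLOR_RGB2HSV)
h=P[:,:,2];print('table z',np.median(h[240:250,330:350]),'depth rail',np.round(h[150:158,310],3),np.round(h[203,360:380],3))
m=(h>0.012).astype(np.uint8);n,L,st,c=cv2.connectedComponentsWithStats(m)
for i in range(1,n):
    if 30<st[i,4]<3000 and 120<c[i][1]<290 : print(np.round(c[i]),st[i,4],np.round(np.median(P[L==i],0),3))
E
```

```text
table z 0.0016063584183021455 depth rail [-0.004  0.031  0.027  0.031  0.021  0.022  0.01  -0.002] [ 0.025  0.019  0.032  0.02   0.002  0.002  0.023  0.029  0.025  0.021
  0.016  0.013  0.027  0.02   0.021  0.009  0.034 -0.001 -0.001  0.002]
[332. 121.] 520 [ 0.814 -0.014  0.028]
[372. 135.] 213 [ 0.755 -0.149  0.061]
[509. 170.] 1841 [ 0.632 -0.617  0.028]
[425. 147.] 103 [ 0.715 -0.333  0.03 ]
[288. 166.] 726 [0.697 0.189 0.03 ]
[138. 191.] 2554 [0.58  0.625 0.122]
[367. 202.] 708 [ 0.533 -0.131  0.023]
[444. 217.] 772 [ 0.474 -0.39   0.022]
[185. 217.] 39 [0.496 0.495 0.016]
[308. 231.] 345 [0.439 0.072 0.029]
[248. 234.] 114 [0.433 0.279 0.019]
[524. 257.] 1795 [ 0.332 -0.65   0.038]
[122. 259.] 1233 [0.361 0.693 0.06 ]
[403. 271.] 386 [ 0.297 -0.244  0.029]
[197. 255.] 40 [0.366 0.455 0.016]
[358. 256.] 120 [ 0.35  -0.093  0.025]
[200. 272.] 58 [0.306 0.446 0.015]
[275. 275.] 344 [0.293 0.19  0.029]
```

View pics/c1.png

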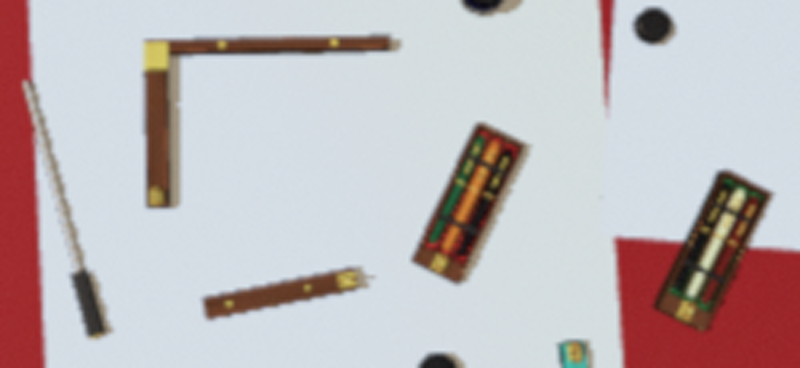

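View pics/c2.png

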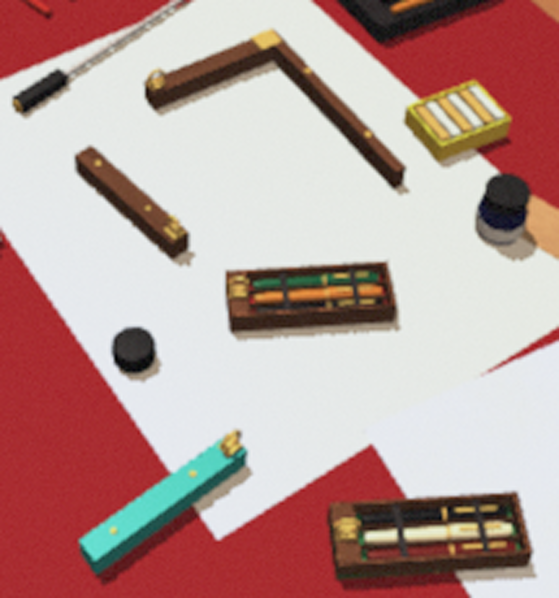

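The close crops confirm it. The red-lined tray (369,203) and green-lined tray (445,218) both have their eyelets at the lower-left end. There is no blue tray. The dark wooden end piece (312,231) has its eyelet at the right end. Next I measure the poses.

```bash
cat >> h.py <<'E'
def rays(n,u,v,z):
    return np.array([ray(n,a,b,z)[:2] for a,b in zip(u,v)])
def woodmask(p,h):
    q=p.astype(int);R,G,B=q[...,0],q[...,1],q[...,2]
    red=(R>110)&(G<60)&(R-G>75)
    grey=(abs(R-G)<22)&(abs(B-G)<30)&(q.max(-1)>95)
    return (~red)&(~grey)
def comp(mask,seed,win=45):
    m=np.zeros(mask.shape,np.uint8);u,v=seed
    m[max(v-win,0):v+win,max(u-win,0):u+win]=mask[max(v-win,0):v+win,max(u-win,0):u+win]
    n,L,st,c=cv2.connectedComponentsWithStats(m)
    i=1+np.argmax(st[1:,4]); return np.nonzero(L==i)
def rect(n,vu,z):
    X=rays(n,vu[1],vu[0],z)
    (c,s,a)=cv2.minAreaRect((X*1000).astype(np.float32))
    if s[0]<s[1]: s=s[::-1];a+=90
    return np.array(c)/1000,np.round(s,1),(a+90)%180-90
E
python3 - <<'E'
from h import *
z=np.load('top0.npz');p,d=z['p'],z['d'];P=cloud('top',d);h=P[...,2]
w=woodmask(p,h);cv2.imwrite('pics/m.png',cv2.resize((w*255).astype(np.uint8)[140:290,222:472],None,fx=3,fy=3))
for nm,s in dict(red=(368,203),green=(445,218),end=(310,231)).items():
    for mk in (w,h>.012):
        vu=comp(mk,s,40);print(nm,rect('top',vu,.026),len(vu[0]))
# frame edges: back rail front edge (image lower edge) & end rail right edge
for mk in (w,):
    vu=comp(mk,(310,175),50);X=rays('top',vu[1],vu[0],.029);print(len(X),X.min(0),X.max(0))
    v,u=vu
    br=(u>285)&(u<340);f=[(c,v[(u==c)].min(),v[(u==c)].max()) for c in range(285,338)]
    e=rays('top',[a[0] for a in f],[a[2]+.5 for a in f],.03);print('inner back',np.polyfit(e[:,1],e[:,0],1), )
    e2=rays('top',[a[0] for a in f],[a[1]-.5 for a in f],.03);print('outer back',np.polyfit(e2[:,1],e2[:,0],1))
    g=[(u[v==k].min(),u[v==k].max(),k) for k in range(166,201)]
    e=rays('top',[a[1]+.5 for a in g],[a[2] for a in g],.028);print('inner end y(x)',np.polyfit(e[:,0],e[:,1],1))
    e=rays('top',[a[0]-.5 for a in g],[a[2] for a in g],.028);print('outer end y(x)',np.polyfit(e[:,0],e[:,1],1))
E
```

```text
red (array([ 0.52912195, -0.1318396 ]), array([163.,  56.]), -27.050052642822266) 730
red (array([ 0.53018109, -0.12991232]), array([165.8,  57.1]), -27.04730987548828) 708
green (array([ 0.46258847, -0.37684192]), array([264.7, 135.5]), -62.13471221923828) 957Traceback (most recent call last):
  File "<stdin>", line 6, in <module>
  File "h.py", line 29, in rect
    X=rays(n,vu[1],vu[0],z)
  File "h.py", line 17, in rays
    return np.array([ray(n,a,b,z)[:2] for a,b in zip(u,v)])
                     ~~~^^^^^^^^^
  File "h.py", line 13, in ray
    c=optics.camera_model(n);K,R,t=[np.array(c[k]) for k in('K','R','t')]
ValueError: time passes only in moves, steps and waits
```

View pics/m.png

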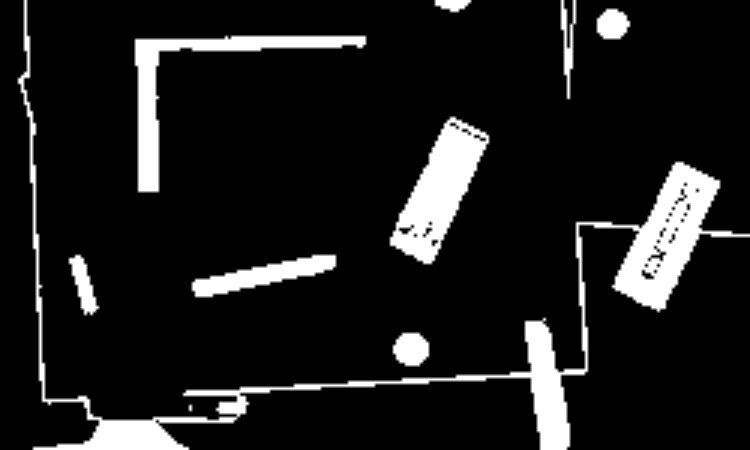

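The mask is clean: both trays, the end piece and the frame stand out. Only the green tray joins a paper-edge line, which a morphological opening will remove. I'll also cache the camera models.

```bash
python3 - <<'E'
s=open('h.py').read()
s=s.replace("c=optics.camera_model(n);K,R,t=[np.array(c[k]) for k in('K','R','t')]","K,R,t=cam(n)")
s=s.replace("def snap","CM={}\ndef cam(n):\n    if n not in CM:\n        c=optics.camera_model(n);CM[n]=[np.array(c[k]) for k in('K','R','t')]\n    return CM[n]\ndef snap",1)
s=s.replace("return (~red)&(~grey)","return cv2.morphologyEx(((~red)&(~grey)).astype(np.uint8),cv2.MORPH_OPEN,np.ones((3,3)))>0")
s=s.replace("def rays","""def measure(p,h,seeds):
    w=woodmask(p,h);out={}
    for nm,s in seeds.items():
        out[nm]=[rect('top',comp(mk,s,40),.026) for mk in (w,h>.012)]
        print(nm,*[(np.round(c,4),z,round(a,2)) for c,z,a in out[nm]])
    return out
def rays""",1)
open('h.py','w').write(s)
E
cat > fr.py <<'E'
from h import *
z=np.load('top0.npz');p,d=z['p'],z['d'];P=cloud('top',d);h=P[...,2]
measure(p,h,dict(red=(368,203),green=(445,218),end=(310,231),rod=(250,235)))
w=woodmask(p,h)
v,u=comp(w,(310,175),50)
f=[(c,v[(u==c)].min(),v[(u==c)].max()) for c in range(285,338)]
for nm,k,o in(('inner back',2,.5),('outer back',1,-.5)):
    e=rays('top',[a[0] for a in f],[a[k]+o for a in f],.03);print(nm,np.polyfit(e[:,1],e[:,0],1))
g=[(u[v==k].min(),u[v==k].max(),k) for k in range(166,201)]
for nm,k,o in(('inner end y(x)',1,.5),('outer',0,-.5)):
    e=rays('top',[a[k]+o for a in g],[a[2] for a in g],.028);print(nm,np.polyfit(e[:,0],e[:,1],1))
q=p.astype(int);R,G,B=q[...,0],q[...,1],q[...,2]
# eyelets: high points
for nm,s in dict(red=(361,222),green=(437,236),end=(333,227),frame=(270,200)).items():
    vv,uu=np.nonzero(h[s[1]-9:s[1]+9,s[0]-9:s[0]+9]>.037);print(nm,len(vv),np.round(P[s[1]-9:s[1]+9,s[0]-9:s[0]+9][vv,uu].mean(0),4) if len(vv) else 0)
print('tip',ray('top',231.5,165,.009),'rodpts',ray('top',238,190,.009))
sd=np.load('side0.npz');S=cloud('side',sd['d'])
for b in ((.55,.72,.17,.27),(.39,.47,-.02,.05),(.40,.52,-.13,-.05),(.35,.47,-.38,-.28)):
    k=(S[...,0]>b[0])&(S[...,0]<b[1])&(S[...,1]>b[2])&(S[...,1]<b[3])&(S[...,2]>.036)&(S[...,2]<.06)
    print('side ring',k.sum(),np.round(S[k].mean(0),4))
E
python3 fr.py
```

```text
red (array([ 0.525 , -0.1297]), array([153.6,  55.9]), -27.17) (array([ 0.5302, -0.1299]), array([165.8,  57.1]), -27.05)
green (array([ 0.4702, -0.3904]), array([164.1,  63.6]), -28.59) (array([ 0.4739, -0.3882]), array([165.5,  62.2]), -28.18)
end (array([0.4374, 0.0692]), array([164.1,  20.5]), -79.75) (array([0.4388, 0.0739]), array([166.,  25.]), -79.84)
rod (array([0.4315, 0.2742]), array([62. , 16.1]), 14.28) (array([0.3015, 0.2068]), array([128.6,  10.1]), 88.58)
inner back [-0.005909    0.69498049]
outer back [0.00218172 0.70873548]
inner end y(x) [0.02108832 0.17393893]
outer [-0.01922632  0.22085932]
red 10 [ 0.466  -0.0828  0.2118]
green 11 [ 0.412  -0.354   0.0468]
end 10 [0.4518 0.0103 0.3752]
frame 14 [0.5402 0.19   0.1651]
tip [0.67268986 0.3343342  0.009     ] rodpts [0.58543296 0.31324192 0.009     ]
side ring 6 [0.574  0.1954 0.0419]
side ring 19 [ 0.4499 -0.0041  0.0447]
side ring 20 [ 0.4637 -0.1007  0.0471]
side ring 26 [ 0.4079 -0.3603  0.0475]
```

```bash
cat >> h.py <<'E'
FX,FY,TH=0.694,0.187,0.0
def q(yaw):   # tool down, closing line at yaw (deg)
    f=np.radians(yaw+90)/2; return [np.cos(f),np.sin(f),0,0]
def W(x,y):   # frame -> world
    c,s=np.cos(TH),np.sin(TH); return FX+c*x-s*y, FY+s*x+c*y
def st(m=''):
    s=r.read_state();print(m,'t%.1f'%s['time_s'],np.round(s['eef_pos'],4),'w%.4f g%.0f'%(s['grip_width'],s['grip_force']),'F',np.round(s['contact_force'],1));return s
def pick(x,y,yaw,z,force,op=.085,up=.12):
    command_gripper(op)
    r.reach([x,y,.14],q(yaw)); r.move_straight([x,y,z],speed=.12,max_force=12)
    command_gripper(0,force); st('gripped'); r.move_straight([x,y,up],speed=.15); return st('lifted')
def put(fx,fy,yaw,z,rel,slide=.025):
    x,y=W(fx,fy)
    r.reach([x,y,.12],q(yaw)); s=st('above')
    r.move_straight([x,y,z+.004],speed=.12); r.move_straight([x,y,z-.002],speed=.03,max_force=6)
    p=r.read_state()['eef_pos']
    print('hit',r.move_straight([x+slide,y,p[2]],speed=.04,max_force=8)); st('slid')
    p=r.read_state()['eef_pos']; command_gripper(rel)
    r.move_straight([p[0],p[1],.14],speed=.2)
def push_y(fx,fy0,fy1,z=.028,op=.08,f=12):
    command_gripper(op)
    x,y=W(fx,fy0); r.reach([x,y,.12],q(0)); r.move_straight([x,y,z],speed=.15,max_force=10)
    x2,y2=W(fx,fy1); print('hit',r.move_straight([x2,y2,z],speed=.04,max_force=f)); s=st('pushed')
    p=s['eef_pos']; r.move_straight([p[0],p[1]-.008,z],speed=.1); r.move_straight([p[0],p[1]-.008,.14],speed=.2)
    return p
def push_x(fy,fx0=-.20,fx1=-.15,z=.028,op=.025,f=12):
    command_gripper(op)
    x,y=W(fx0,fy); r.reach([x,y,.12],q(90)); r.move_straight([x,y,z],speed=.15,max_force=10)
    x2,y2=W(fx1,fy); print('hit',r.move_straight([x2,y2,z],speed=.04,max_force=f)); s=st('pushed')
    p=s['eef_pos']; r.move_straight([p[0]-.01,p[1],z],speed=.1); r.move_straight([p[0]-.01,p[1],.14],speed=.2)
    return p
E
python3 - <<'E'
from h import *
s=pick(.5302,-.1299,63,.030,60)
if s['grip_width']>.04:
    put(-.0925,-.056,90,.030,.068)
    p,d=snap('top','t1.png'); snap('side','s1.png')
    np.savez('t1.npz',p=p,d=d); st()
E
```

```text
gripped t4.3 [ 0.5306 -0.1304  0.0312] w0.0548 g65 F [-1.9 -1.8  5.9]
lifted t5.0 [ 0.5295 -0.1296  0.119 ] w0.0547 g64 F [-0.1 -0.1 -4.3]
above t6.1 [0.6013 0.1297 0.1195] w0.0548 g64 F [-0.5 -0.2 -3.2]
hit True
slid t7.4 [0.6028 0.1311 0.0312] w0.0547 g65 F [-0.1  0.3  5.5]
 t8.5 [0.6018 0.131  0.1381] w0.0679 g0 F [-0.3 -0.2 -0.8]
```

```bash
python3 - <<'E'
import cv2,numpy as np
a=cv2.imread('pics/t1.png')[120:290,150:470];b=cv2.imread('pics/s1.png')[100:320,160:480]
cv2.imwrite('pics/v1.png',np.vstack([cv2.resize(a,(560,298)),cv2.resize(b,(560,300))]))
E
```

```text
(no output)
```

View pics/v1.png

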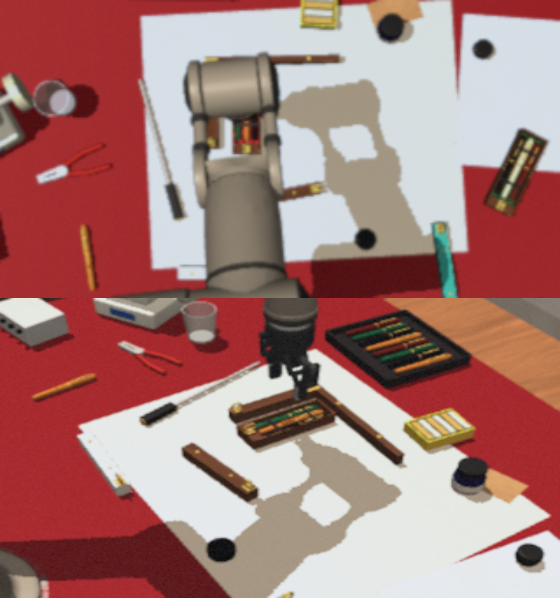

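The tray is upright in the frame with a gap to the end rail; the slide stopped early from friction. Now I push it sideways and then back.

```bash
python3 - <<'E'
from h import *
push_y(-.0925,-.110,-.052)
push_x(-.028)
r.reach([.35,-.25,.25],q(0))
p,d=snap('top','t2.png'); sp,sd=snap('side','s2.png')
np.savez('t2.npz',p=p,d=d);np.savez('s2.npz',p=sp,d=sd); st()
a=p[130:215,255:380];b=sp[140:270,270:440]
cv2.imwrite('pics/v2.png',np.hstack([cv2.resize(a,(400,272),interpolation=2),cv2.resize(b,(356,272),interpolation=2)])[:,:,::-1])
P=cloud('top',d);measure(p,P[...,2],dict(green=(445,218),end=(310,231)))
E
```

```text
hit True
pushed t11.9 [0.6014 0.1189 0.0279] w0.0804 g2 F [-0.9 -2.9  3.2]
hit True
pushed t16.3 [0.5217 0.1587 0.0273] w0.0250 g0 F [-0.2 -0.  -0.4]
 t19.0 [ 0.3505 -0.2494  0.2497] w0.0252 g0 F [ 0.6 -0.5 -0.4]
green (array([ 0.4458, -0.4042]), array([238.3, 214.2]), 88.59) (array([ 0.447, -0.365]), array([225.8, 159.7]), -5.4)
end (array([0.4374, 0.0692]), array([164.1,  20.5]), -79.67) (array([0.4383, 0.0727]), array([164.1,  27.2]), -78.44)
```

View pics/v2.png

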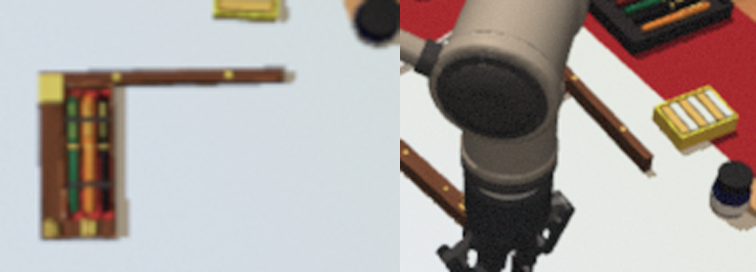

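Red is seated flush against both rails. Now green.

```bash
sed -i "s/    print('hit',r.move_straight(\[x+slide,y,p\[2\]\],speed=.04,max_force=8)); st('slid')/    if slide: print('hit',r.move_straight([x+slide,y,p[2]+.001],speed=.04,max_force=15))\n    st('down')/" h.py
python3 - <<'E'
from h import *
s=pick(.473,-.391,61.6,.031,60)
if s['grip_width']>.04:
    put(-.090,-.113,90,.031,.068,slide=0)
    push_y(-.0925,-.166,-.108)
    push_x(-.084)
    r.reach([.205,.483,.256],q(67))
    p,d=snap('top','t3.png'); sp,sd=snap('side','s3.png')
    np.savez('t3.npz',p=p,d=d);np.savez('s3.npz',p=sp,d=sd); st()
    a=p[130:255,225:380];b=sp[140:270,230:440]
    cv2.imwrite('pics/v3.png',np.hstack([cv2.resize(a,(372,300),interpolation=2),cv2.resize(b,(420,300),interpolation=2)])[:,:,::-1])
    P=cloud('top',d);measure(p,P[...,2],dict(end=(310,235)))
E
```

```text
gripped t22.1 [ 0.4734 -0.3917  0.0323] w0.0547 g66 F [-1.8 -0.8  5. ]
lifted t22.8 [ 0.4724 -0.3903  0.1188] w0.0549 g65 F [-0.5  0.8 -4.2]
above t24.6 [0.6042 0.0728 0.12  ] w0.0544 g65 F [-0.1  1.1 -3.8]
down t25.6 [0.6053 0.074  0.0323] w0.0545 g66 F [-1.1  0.1  5.1]
hit True
pushed t30.0 [0.6014 0.0629 0.028 ] w0.0801 g2 F [-0.5 -3.3  3. ]
hit True
pushed t34.4 [0.5214 0.1029 0.0273] w0.0248 g0 F [-0.3  0.5 -0.3]
 t37.3 [0.2057 0.4826 0.2556] w0.0248 g0 F [ 0.5 -0.4  0.4]
end (array([0.5491, 0.1389]), array([126.3,  27.3]), 88.6) (array([0.4399, 0.073 ]), array([164. ,  27.3]), -80.12)
```

View pics/v3.png

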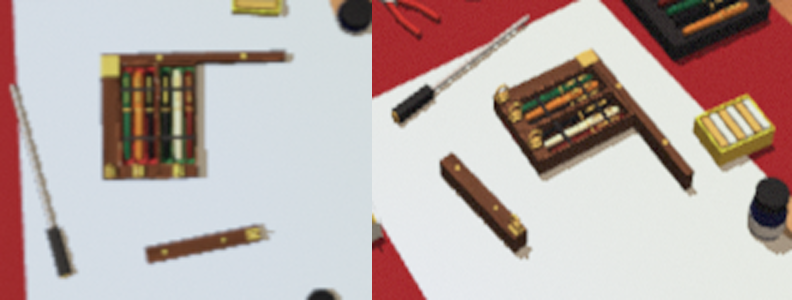

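Both trays are seated flush, with exactly 56.0 mm between the two push positions. Now the end piece.

```bash
python3 - <<'E'
from h import *
s=pick(.439,.0735,10.1,.030,60,op=.06)
if s['grip_width']>.015:
    put(-.090,-.152,-90,.030,.036,slide=0)
    push_y(-.0925,-.190,-.140)
    push_x(-.124,op=.0)
    r.reach([.205,.483,.256],q(67))
    p,d=snap('top','t4.png'); sp,sd=snap('side','s4.png')
    np.savez('t4.npz',p=p,d=d);np.savez('s4.npz',p=sp,d=sd); st()
    a=p[130:255,225:380];b=sp[140:270,230:440]
    cv2.imwrite('pics/v4.png',np.hstack([cv2.resize(a,(372,300),interpolation=2),cv2.resize(b,(420,300),interpolation=2)])[:,:,::-1])
    P=cloud('top',d);S=cloud('side',sd)
    for nm,P in(('top',P),('side',S)):
        k=(P[...,0]>.5)&(P[...,0]<.58)&(P[...,1]>.04)&(P[...,1]<.22)&(P[...,2]>.036)&(P[...,2]<.06);print(nm,k.sum(),np.round(P[k][np.argsort(P[k][:,1])],3).tolist())
    v,u=comp(woodmask(p,0),(250,235),14);X=rays('top',u,v,.015);print('handle',X.mean(0),cv2.minAreaRect((X*1000).astype(np.float32)))
E
```

```text
gripped t41.0 [0.4393 0.0735 0.0307] w0.0230 g60 F [-1.2  0.   5.7]
lifted t41.7 [0.4385 0.0735 0.1194] w0.0228 g59 F [-0.1 -0.6 -2. ]
above t43.2 [0.6035 0.0351 0.1194] w0.0228 g59 F [-0.4 -0.9 -1. ]
down t44.3 [0.6052 0.0349 0.0307] w0.0227 g60 F [-0.1  0.2  4.9]
hit True
pushed t49.0 [0.6015 0.0388 0.028 ] w0.0799 g2 F [-0.3 -3.7  2.4]
hit True
pushed t53.6 [0.5202 0.0629 0.0274] w-0.0000 g0 F [-1.1 -0.6  0.3]
 t56.6 [0.2057 0.4826 0.2557] w-0.0003 g0 F [0.1 0.1 0.6]
top 45 [[0.567, 0.048, 0.037], [0.563, 0.048, 0.037], [0.574, 0.051, 0.036], [0.544, 0.099, 0.041], [0.546, 0.105, 0.058], [0.554, 0.106, 0.048], [0.55, 0.106, 0.05], [0.54, 0.106, 0.055], [0.544, 0.106, 0.051], [0.537, 0.106, 0.053], [0.534, 0.106, 0.046], [0.541, 0.11, 0.04], [0.551, 0.113, 0.037], [0.552, 0.15, 0.039], [0.545, 0.153, 0.041], [0.541, 0.159, 0.057], [0.545, 0.159, 0.054], [0.538, 0.159, 0.052], [0.552, 0.159, 0.048], [0.548, 0.16, 0.048], [0.535, 0.16, 0.05], [0.548, 0.163, 0.053], [0.552, 0.163, 0.047], [0.545, 0.163, 0.048], [0.538, 0.163, 0.049], [0.542, 0.163, 0.047], [0.535, 0.163, 0.049], [0.53
[... 1018 characters left out ...]
045], [0.55, 0.157, 0.036], [0.547, 0.158, 0.05], [0.551, 0.158, 0.049], [0.541, 0.158, 0.053], [0.537, 0.158, 0.047], [0.555, 0.159, 0.041], [0.546, 0.162, 0.047], [0.536, 0.163, 0.043], [0.537, 0.193, 0.055], [0.538, 0.195, 0.036], [0.531, 0.195, 0.048], [0.535, 0.195, 0.038], [0.546, 0.196, 0.052], [0.549, 0.196, 0.038], [0.536, 0.197, 0.048], [0.553, 0.197, 0.04], [0.55, 0.197, 0.045], [0.543, 0.197, 0.048], [0.55, 0.198, 0.041], [0.55, 0.198, 0.048], [0.554, 0.199, 0.041], [0.544, 0.2, 0.05], [0.537, 0.2, 0.049], [0.534, 0.2, 0.038], [0.535, 0.202, 0.044]]
handle [0.43110816 0.27563919] ((431.341552734375, 275.7133483886719), (62.450382232666016, 16.164152145385742), 14.284113883972168)
```

View pics/v4.png

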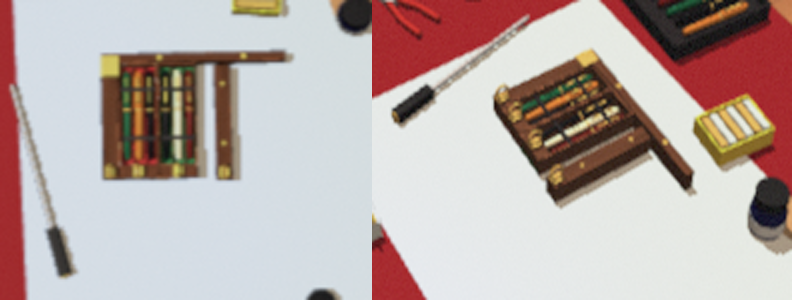

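The end piece was flush after the push (TCP 0.0388, 24.1 mm past the tray). It now stands about 17 mm off at pixel (312,180) in full-image terms, so it was knocked aside. I push it back and recheck.

```bash
python3 - <<'E'
from h import *
push_y(-.0925,-.190,-.135)
push_x(-.124,op=.0)
r.reach([.205,.483,.256],q(67))
p,d=snap('top','t5.png'); sp,sd=snap('side','s5.png')
np.savez('t5.npz',p=p,d=d);np.savez('s5.npz',p=sp,d=sd); st()
a=p[130:255,225:380];b=sp[140:270,230:440]
cv2.imwrite('pics/v5.png',np.hstack([cv2.resize(a,(372,300),interpolation=2),cv2.resize(b,(420,300),interpolation=2)])[:,:,::-1])
for nm,P in(('top',cloud('top',d)),('side',cloud('side',sd))):
    for y in(.199,.159,.103,.063):
        k=(P[...,0]>.525)&(P[...,0]<.56)&(abs(P[...,1]-y)<.012)&(P[...,2]>.042)&(P[...,2]<.06);print(nm,y,k.sum(),np.round(P[k].mean(0),4),P[k][:,0].min(),P[k][:,0].max())
E
```

```text
hit True
pushed t61.4 [0.6015 0.0389 0.0279] w0.0799 g2 F [-1.5 -3.4  3.2]
hit True
pushed t66.0 [0.5203 0.063  0.0274] w-0.0001 g0 F [-0.9 -0.2 -0.3]
 t69.0 [0.2057 0.4826 0.2557] w-0.0001 g0 F [ 0.7 -0.5 -1.1]
top 0.199 11 [0.5432 0.2011 0.0497] 0.5326453990807527 0.552829479982421
top 0.159 12 [0.5433 0.1612 0.0494] 0.5348537408340893 0.5518730639431656
top 0.103 6 [0.542  0.1058 0.0485] 0.533733806220291 0.5505261243263262
top 0.063 7 [0.5424 0.0653 0.0533] 0.5323084591404993 0.5529142607557374
side 0.199 11 [0.542  0.1974 0.0483] 0.5330713871799181 0.5526478970320641
side 0.159 13 [0.5412 0.1568 0.0486] 0.5314098290368634 0.550081003014922
side 0.103 10 [0.5395 0.1013 0.0485] 0.5280318395711887 0.5530035658958995
side 0.063 12 [0.5415 0.0606 0.0489] 0.5320050075264263 0.5524303638816167
```

View pics/v5.png

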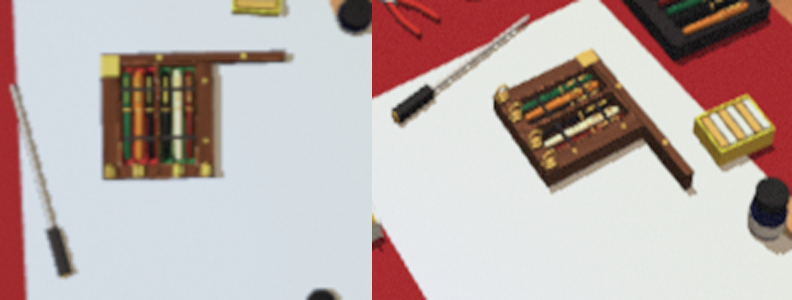

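The row is closed. The four eyelets line up at x ≈ 0.542. Now I pick the rod and take it to the pre-insertion pose.

```bash
python3 - <<'E'
from h import *
s=pick(.4311,.2757,-76,.027,100,op=.05,up=.2)
print(r.solve_ik([.542,-.217,.058],q(0)))
r.reach([.542,-.217,.2],q(0)); r.move_straight([.542,-.217,.058],speed=.1); r.hold(.3); st('pre')
p,d=snap('top','t6.png'); sp,sd=snap('side','s6.png')
np.savez('t6.npz',p=p,d=d);np.savez('s6.npz',p=sp,d=sd)
a=p[150:280,260:440];b=sp[140:320,230:450]
cv2.imwrite('pics/v6.png',np.hstack([cv2.resize(a,(415,300),interpolation=2),cv2.resize(b,(367,300),interpolation=2)])[:,:,::-1])
E
```

```text
gripped t72.7 [0.4315 0.2759 0.028 ] w0.0155 g99 F [-1.8 -1.1  5.9]
lifted t74.0 [0.4306 0.2755 0.1991] w0.0157 g98 F [-0.1 -0.4 -0.8]
[-5.12061709e-01  6.65567937e-01  1.58414919e+00 -4.44089210e-16
  8.91875527e-01 -5.12061709e-01]
pre t77.8 [ 0.5421 -0.2171  0.0582] w0.0151 g98 F [ 0.1  1.2 -1.2]
```

View pics/v6.png

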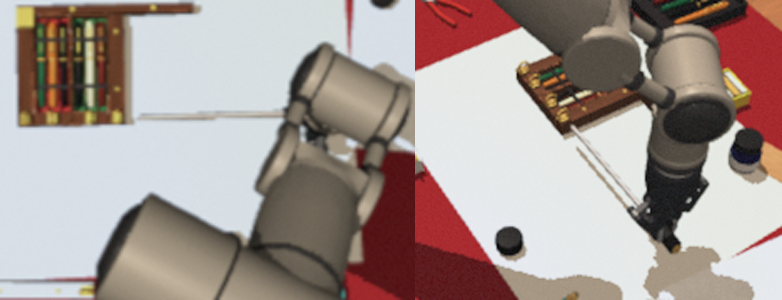

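The rod is held ahead of the end eyelet. Its tip is near top-view pixel (318,200) and it shows in the side view at about (318,217). I need its line precisely, so I'll enlarge both views.

```bash
python3 - <<'E'
from h import *
a=np.load('t6.npz')['p'][185:215,295:395];b=np.load('s6.npz')['p'][190:275,295:370]
cv2.imwrite('pics/v7.png',np.vstack([cv2.resize(a,(800,240),interpolation=0)[:, :600],cv2.resize(b,(600,680),interpolation=0)[:355]])[:,:,::-1])
E
```

```text
(no output)
```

View pics/v7.png

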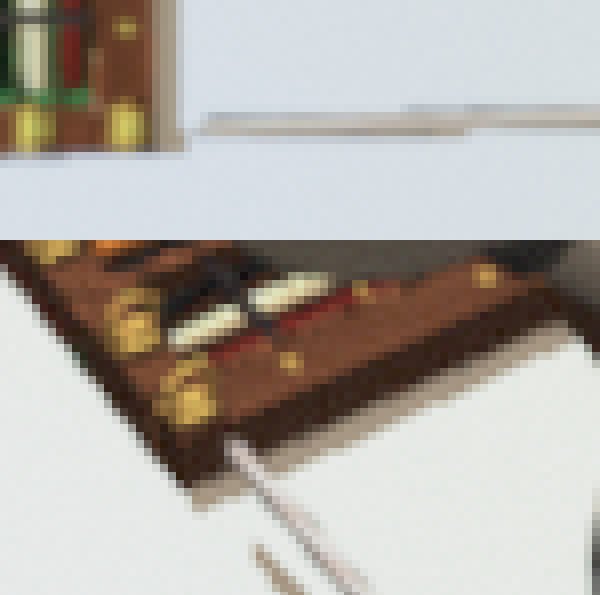

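```bash
python3 - <<'E'
from h import *
p=np.load('t6.npz')['p'].astype(int);p0=np.load('t5.npz')['p'].astype(int)
for c in range(318,382,6): print(c,[tuple(x) for x in (p[196:204,c]-p0[196:204,c])])
s=np.load('s6.npz')['p'].astype(int);s0=np.load('s5.npz')['p'].astype(int)
print('side')
for v in range(214,262,4):
    c0=int(324+(v-217)*.95); print(v,c0-8,[ (x.sum()//3, x[0]-x[2]) for x in (s[v,c0-8:c0+10]-s0[v,c0-8:c0+10])])
E
```

```text
318 [(np.int64(3), np.int64(2), np.int64(2)), (np.int64(3), np.int64(2), np.int64(2)), (np.int64(4), np.int64(2), np.int64(2)), (np.int64(5), np.int64(3), np.int64(3)), (np.int64(2), np.int64(1), np.int64(1)), (np.int64(0), np.int64(0), np.int64(-1)), (np.int64(2), np.int64(2), np.int64(1)), (np.int64(3), np.int64(2), np.int64(3))]
324 [(np.int64(4), np.int64(3), np.int64(2)), (np.int64(3), np.int64(2), np.int64(3)), (np.int64(-1), np.int64(0), np.int64(-2)), (np.int64(-32), np.int64(-34), np.int64(-36)), (np.int64(-21), np.int64(-33), np.int64(-46)), (np.int64(-29), np.int64(-39), np.int64(-53)), (np.int64(-10), np.int64(-11), np.int64(-12)), (np.int64(1), np.int64(-1), np.int64(-1))]
330 [(np.int64(2), np.int64(1), np.int64(2)), (np.int64(3), np.int64(2), np.int64(2)), (np.int64(0), np.int64(-1), np.int64(-1)), (np.int64(-27), np.int64(-31), np.int64(-35)), (np.int64(-15), np.int64(-25), np.int64(-40)), (np.int64(-38), np.int64(-49), np.int64(-63)), (np.int64(-13), np.int64(-15), np.int64(-14)), (np.int64(0), np.int64(0), np.int64(0))]
336 [(np.int64(2), np.int64(1), np.int64(1)), 
[... 8600 characters left out ...]
), (np.int64(0), np.int64(1)), (np.int64(1), np.int64(-1)), (np.int64(0), np.int64(0)), (np.int64(-5), np.int64(0)), (np.int64(-57), np.int64(0))]
258 354 [(np.int64(-10), np.int64(3)), (np.int64(-1), np.int64(1)), (np.int64(0), np.int64(-1)), (np.int64(-11), np.int64(-1)), (np.int64(-51), np.int64(5)), (np.int64(-65), np.int64(19)), (np.int64(-32), np.int64(23)), (np.int64(-22), np.int64(16)), (np.int64(-19), np.int64(9)), (np.int64(-6), np.int64(0)), (np.int64(0), np.int64(0)), (np.int64(-6), np.int64(0)), (np.int64(-58), np.int64(-1)), (np.int64(-193), np.int64(-1)), (np.int64(-190), np.int64(2)), (np.int64(-171), np.int64(5)), (np.int64(-177), np.int64(4)), (np.int64(-199), np.int64(2))]
```

```bash
cat > rodm.py <<'E'
from h import *
def proj(n,X):
    K,R,t=cam(n);c=K@(R@np.asarray(X)+t.ravel());return c[:2]/c[2]
def side_on_x(u,v,x):
    K,R,t=cam('side');o=-R.T@t.ravel();w=R.T@np.linalg.solve(K,[u,v,1.]);return o+w*(x-o[0])/w[0]
E
python3 - <<'E'
from rodm import *
D=abs(np.load('s6.npz')['p'].astype(int)-np.load('s5.npz')['p'].astype(int)).sum(-1)/3
uv=[]
for v in range(224,250):
    c0=int(334+(v-230)*.91);seg=D[v,c0-4:c0+8]
    i=np.nonzero(seg>8)[0];
    if len(i): uv.append((c0-4+(i.min()+i.max())/2,v,len(i)))
uv=np.array(uv);f=np.polyfit(uv[:,1],uv[:,0],1);print('w',np.median(uv[:,2]),'fit',f,np.std(uv[:,0]-np.polyval(f,uv[:,1])))
for v in(222,235,249):print('side pt',np.round(side_on_x(np.polyval(f,v),v,.542),4))
for c,e in((324,198.6),(350,198.0),(378,197.3)):print('top',np.round(ray('top',c,e+1.2,.04),4))
for y in(.199,.159,.103,.063):print('proj eye',y,np.round(proj('side',[.542,y,.04]),1),np.round(proj('top',[.542,y,.052]),1))
print('tip at y=.033 proj',proj('side',[.542,.033,.04]),proj('top',[.542,.033,.04]), 'line col',np.polyval(f,proj('side',[.542,.033,.04])[1]))
E
```

```text
w 6.0 fit [  0.86991453 134.36136752] 0.8935851451156427
side pt [0.542  0.0153 0.0281]
side pt [ 0.542  -0.0414  0.0301]
side pt [ 0.542  -0.0993  0.0322]
top [0.5427 0.0181 0.04  ]
top [ 0.5425 -0.07    0.04  ]
top [ 0.5426 -0.1648  0.04  ]
proj eye 0.199 [294.5 179.8] [270.2 201.1]
proj eye 0.159 [301.3 187.8] [282.1 200.8]
proj eye 0.103 [311.2 199.6] [298.8 200.4]
proj eye 0.063 [318.5 208.3] [310.7 200.1]
tip at y=.033 proj [324.17627602 215.06573323] [319.59321416 200.09993742] line col 321.4501737469221
```

```bash
python3 - <<'E'
from rodm import *
D=abs(np.load('s6.npz')['p'].astype(int)-np.load('s5.npz')['p'].astype(int)).sum(-1)/3
uv=[]
for v in range(222,255):
    c0=round(318.5+.839*(v-208.3));seg=D[v,c0-5:c0+6]
    # subpixel outer edges at 20% of saturation
    i=np.nonzero(seg>8)[0];
    uv.append((c0-5+(i.min()+i.max())/2,v,len(i)))
uv=np.array(uv);f=np.polyfit(uv[:,1],uv[:,0],1);print('w',np.median(uv[:,2]),'fit',f,np.std(uv[:,0]-np.polyval(f,uv[:,1])))
for v in(215,222,235,254):print('side pt',np.round(side_on_x(np.polyval(f,v),v,.5425),4))
E
```

```text
w 6.0 fit [  0.85645053 138.78598485] 0.23745214473503848
side pt [0.5425 0.0401 0.0333]
side pt [0.5425 0.009  0.0339]
side pt [ 0.5425 -0.0465  0.0349]
side pt [ 0.5425 -0.1226  0.0364]
```

The eyelets project exactly where seen, so the calibration is good. The rod axis is at x ≈ 0.5425, which matches. The tip droops slightly, about 4 mm low with a slope of about 0.018 rad. I tilt and raise to correct that, enter the first eyelet, and check.

```bash
python3 - <<'E'
from rodm import *
from scipy.spatial.transform import Rotation as Ro
Q=(Ro.from_euler('x',.018)*Ro.from_quat(q(0))).as_quat()
r.move_straight([.5418,-.217,.0597],Q,speed=.03); r.hold(.2); st('tilted')
print('hit',r.move_straight([.5418,-.169,.0597],speed=.03,max_force=5)); st()
p,d=snap('top'); s,_=snap('side')
a=p[185:215,290:365];b=s[165:255,270:370]
cv2.imwrite('pics/v8.png',np.vstack([cv2.resize(a,(600,240),interpolation=2)[60:180],cv2.resize(b,(600,540),interpolation=2)[:470]])[:,:,::-1])
E
```

```text
tilted t78.3 [ 0.5417 -0.217   0.0596] w0.0153 g98 F [ 0.3 -0.3 -1.1]
hit False
 t80.1 [ 0.5418 -0.1691  0.0597] w0.0157 g98 F [ 0.1 -0.2 -2.2]
```

View pics/v8.png

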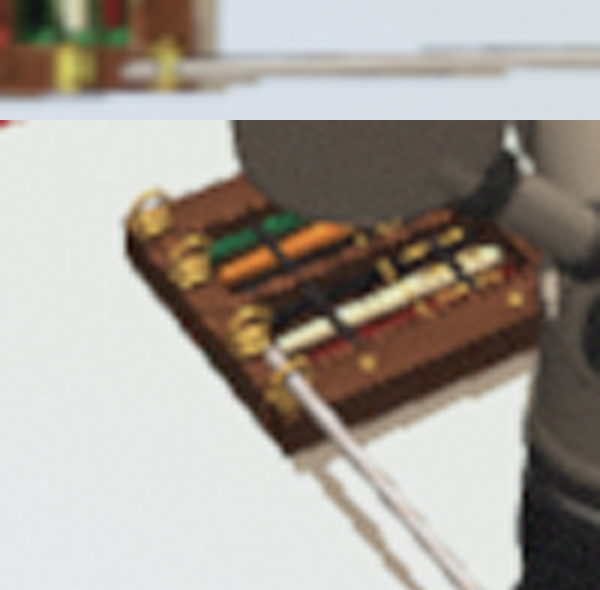

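The tip passes through the end piece's eyelet and points at the green tray's eyelet at about (311,200) in the side view, riding a touch high. I lower 1 mm and continue under a force limit.

```bash
python3 - <<'E'
from rodm import *
r.move_straight([.5418,-.169,.0587],speed=.02);st('low')
print('hit',r.move_straight([.5418,-.115,.0587],speed=.04,max_force=6)); st()
print('hit',r.move_straight([.5418,-.07,.0587],speed=.04,max_force=6)); st()
p,d=snap('top'); s,_=snap('side')
a=p[180:215,258:358];b=s[160:240,270:370]
cv2.imwrite('pics/v9.png',np.vstack([cv2.resize(a,(600,210),interpolation=2)[:110+60],cv2.resize(b,(600,480),interpolation=2)[:420]])[:,:,::-1])
E
```

```text
low t80.4 [ 0.5417 -0.1689  0.0586] w0.0154 g98 F [-1.1  0.9 -1.2]
hit False
 t81.9 [ 0.5418 -0.1152  0.0587] w0.0152 g98 F [ 0.6  1.2 -1.2]
hit False
 t83.2 [ 0.5418 -0.0701  0.0587] w0.0152 g98 F [ 0.9  1.2 -1.2]
```

View pics/v9.png

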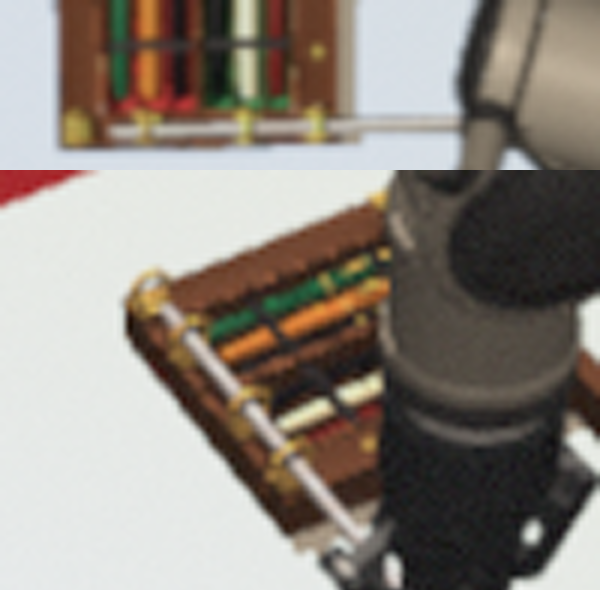

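The rod runs through three eyelets, with the ring tops covering it in the top view at (282,201), (299,201) and (310,201). Its tip is just short of the frame's eyelet. Now I push it home.

```bash
python3 - <<'E'
from rodm import *
print('hit',r.move_straight([.5418,.0,.0587],speed=.04,max_force=8)); st()
print('hit',r.move_straight([.5418,.045,.0587],speed=.02,max_force=10)); s=st()
p=s['eef_pos']; command_gripper(.05); r.hold(.3); r.move_straight([p[0],p[1],.2],speed=.12)
r.reach([.205,.483,.256],q(67)); r.hold(.3); st()
p,d=snap('top'); s,_=snap('side');np.savez('t9.npz',p=p,d=d);np.savez('s9.npz',p=s)
a=p[145:225,250:350];b=s[150:250,265:390]
cv2.imwrite('pics/v10.png',np.hstack([cv2.resize(a,(375,300),interpolation=2),cv2.resize(b,(375,300),interpolation=2)])[:,:,::-1])
E
```

```text
hit False
 t85.2 [ 5.418e-01 -1.000e-04  5.870e-02] w0.0154 g98 F [ 0.3  0.  -1.3]
hit True
 t86.5 [0.5419 0.0246 0.0587] w0.0151 g98 F [ 0.5 -3.4  1.9]
 t90.9 [0.2054 0.4828 0.256 ] w0.0497 g0 F [0.6 0.7 0.3]
```

View pics/v10.png

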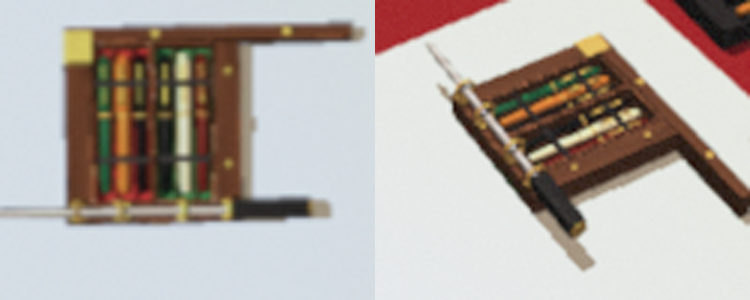

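The rod passes through all four eyelets with its handle against the end piece's eyelet (top view about (311,201)). The row is flush and the gripper is clear, so I hand in.

```bash
python3 -c "
from h import *
print(r.finish_job())"
```

```text
the job is handed in; nothing more can be done
None
```

I handed the job in: the red and green trays (no blue tray was present) and the end piece stand flush in the frame, and the tie rod is fully home through all four eyelets and released; the judge's result was not shown.

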